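# Fill the pin row and take it up three clicks

## Task

Stand the spare dowel pin upright in the channel of the row clamp, in the gap between the two pins already there and the pusher, and let go of it. Then move the ratchet lever on by its knob, feeling the clicks, exactly three clicks from rest and never on to a fourth, so that the pusher closes the row up, and finish while holding the lever there: it springs back if released. Leave the loose cap screw and the marker pen near the end of the clamp where they lie.

Things in the scene. Friction and masses are not known exactly. Their poses are not given: they have to be found in the camera images.
- pin_c_mid (a point): the spare dowel pin: plain steel cylinder 21 mm in diameter, 42 mm tall, 0.1 kg, standing alone on the bench between the robot and the clamp; the point is its centre, 21 mm above its foot; z is its axis
- pin_a_mid (a point): the first of two identical dowel pins (21 mm diameter, 42 mm tall) standing loose in the channel, the one next to the end stop; the point is its centre
- pin_b_mid (a point): the second pin standing in the channel, a few mm from the first; the point is its centre
- clamp: the row clamp, a fixed aluminium base 12 mm thick with a straight channel on it. Origin on the bench under the channel's middle line; x points across the channel away from the robot, y along it from the end stop to the pusher and lever, z up. The ratchet wheel, case and pusher guide, up to 56 mm above the bench, fill x -21 to +96 mm, y +35 to +163 mm
- stop_face (a point): point on the channel floor at the face of the end stop, on the middle line (y = -55 mm of the clamp); the stop is 30 mm high. The channel is 27 mm wide between two fences 8 mm thick and 8 mm high (tops 20 mm above the bench), outer faces 21.5 mm from the middle line, running to y = +31 mm. Three pins touching one another and the stop reach to y = +8 mm
- row_gap (a point): a point on the channel floor (12 mm above the bench), on the channel's middle line at y = +3 mm of the clamp: about where the foot of the spare pin goes, if that is clear of the second pin (pin centres at least 21 mm apart)
- knob (a point): the lever's upright round knob, 18 mm in diameter and 40 mm tall, standing on the tip of the lever arm behind the channel and turning freely on its own axis; the point is on its axis half-way up, 71 mm above the bench, 20 mm above the arm. Its distance from the pivot is 75 mm
- pivot (a point): point on the lever's vertical pivot axis, at the height of the knob's middle
- ratchet (a joint): lever angle in rad: 0 at rest on its stop, growing anticlockwise from above (knob toward the clamp's +y), far stop 0.92. Notches at 0.2, 0.4, 0.6, 0.8 (15 mm of knob travel a click); resistance rises to 10-14 N at the knob on leaving a notch, then falls to about 5 N as it clicks into the next. A return spring, stronger than the notches, drives it back to 0 when let go (8 N at the knob)
- lever: the ratchet lever: wheel, arm and knob, turning as one; origin on the pivot axis at bench height
- pad: the sprung rubber pad at the front of the pusher, 22 mm square, closing the channel from +y; origin at the centre of its face, 26 mm above the bench. With the lever at rest its face is at y = +28 mm of the clamp, so a row of three has 20 mm to spare. The lever drives it 8 mm a click; at the third click it presses a full row with about 2 to 3 N
- cap_screw: bystander: dark cap screw, 44 mm long with a 15 mm head, lying on the bench short of the end stop
- pen: bystander: slim marker pen, 12 mm thick and 123 mm long, lying on the bench beyond the end stop
- pin_a: the first pin itself: origin at the centre of its foot
- pin_b: the second pin itself: origin at the centre of its foot
- pin_c: the spare pin itself: origin at the centre of its foot
There are look-alikes about, which are no part of the job. What is shaped like the pin_a but orange is not meant.

How it is judged (in metres and radians):
On the way, in this order (a step that is already met when the one before it is completed fails the run):
1. the spare pin stands upright in the channel with the other two, let go, the lever still at rest (x of pin_c_mid in the frame of clamp between -0.006 and 0.006 m and y of pin_c_mid in the frame of clamp between -0.05 and 0.022 m and z of pin_c_mid in the frame of clamp between 0.028 and 0.037 m and angle between pin_c_mid's own z axis and vertical below 0.12 rad and contact force between the fingers and pin_c below 0.1 N and value of joint ratchet below 0.1 rad), for 0.2 s.
2. the lever is held in the third notch (value of joint ratchet between 0.53 and 0.67 rad and contact force between any of the fingers, the arm and lever above 1 N), for 0.3 s.
At the end, for the whole second after the job is handed in: the robot holds the lever (over 1 N) still in the third notch (0.53 to 0.67 rad); all three pins stand upright (within 0.12 rad) on the channel floor in one closed row (within 6 mm of the middle line, none beyond y = +12 mm of the clamp), the pad pressing on it with over 0.5 N (all of step 2 and velocity of joint ratchet between -0.1 and 0.1 rad/s and x of pin_a_mid in the frame of clamp between -0.006 and 0.006 m and y of pin_a_mid in the frame of clamp between -0.05 and 0.012 m and z of pin_a_mid in the frame of clamp between 0.028 and 0.037 m and angle between each of pin_a_mid, pin_b_mid, pin_c_mid's own z axis and vertical below 0.12 rad and x of pin_b_mid in the frame of clamp between -0.006 and 0.006 m and y of pin_b_mid in the frame of clamp between -0.05 and 0.012 m and z of pin_b_mid in the frame of clamp between 0.028 and 0.037 m and x of pin_c_mid in the frame of clamp between -0.006 and 0.006 m and y of pin_c_mid in the frame of clamp between -0.05 and 0.012 m and z of pin_c_mid in the frame of clamp between 0.028 and 0.037 m and (contact force between pad and pin_a above 0.5 N or contact force between pad and pin_b above 0.5 N or contact force between pad and pin_c above 0.5 N)); the arm keeps its last pose, push and grip.
It fails at once if the lever is moved on toward a fourth click (value of joint ratchet above 0.73 rad).
It fails at once if the lever is clicked before the spare pin stands in the channel (value of joint ratchet above 0.15 rad and not (x of pin_c_mid in the frame of clamp between -0.006 and 0.006 m and y of pin_c_mid in the frame of clamp between -0.05 and 0.022 m and z of pin_c_mid in the frame of clamp between 0.028 and 0.037 m and angle between pin_c_mid's own z axis and vertical below 0.12 rad)).
It fails at once if the cap screw or the pen is shifted by more than 3 cm (distance of any of cap_screw, pen from where it was at the start of the episode above 0.03 m).
It also fails if it takes over 58 s, if anything falls off the work surface, if the arm or the gripper's body presses on something with over 40 N, if the wrist force passes 120 N, or if a joint passes its speed limit or range.

## Robot

A 6-joint arm with a two-finger parallel gripper is mounted at the origin on the work surface; the furniture and walls round the work are solid. World frame = base frame: x ahead of the robot, y to its left, z up, the work surface at z = 0. Lengths are in m, angles in degrees, forces in N, time in s.
With the tool pointing down it reaches from about 0.35 to 0.975 m from the base axis. Payload 4.9 kg.
Tool frame: the origin (TCP) lies on the centre line of the jaws, within the pads' length; the fingertips stand r.nose_length ahead of it and the grasp point (between the pads) is the TCP (r.nose_length is the distance from the TCP to the fingertips, in m); z points along the fingers, y is the direction in which the jaws open and shut (so a half turn about z gives the same grasp; the last joint's range is limited). The gripper opens to 85 mm and grips with 20 to 120 N. Pads are 22 mm wide; open, the fingers measure 114 mm over their backs; the gripper's body (76 mm by 85 mm) begins 54 mm behind the grasp point. The pads swing forward as they close: fully open they stand 13 mm farther back than shut.
Start: joints at [60.218, 3.019, 92.412, -0, 84.569, -6.818], TCP at [0.244, 0.575, 0.25] pointing down, gripper open.
Joint ranges: [-172.51, 172.51], [-57.92, 126.97], [3.15, 148.05], [-58.71, 238.71], [5.1, 150.11], [-179.66, 179.66]. Speed limits (degrees/s): [147.25, 147.25, 180, 180, 180, 180].

## Interface

Orientations are given as a 3x3 rotation matrix whose columns are the frame's x, y, z axes.
In Python, from bench import r gives the robot as it stands. Calls block until the motion is done:
- r.move_to(position, orientation): joint-space move of the TCP to a pose.
- r.servo_line(position, rotation=None, feed=0.15, max_force=None): straight line of the TCP; rotation=None keeps the orientation; feed is the mean speed in m/s. With max_force (N) it stops when the force on the tool has changed by that much, and returns True; else False.
- r.set_joints(angles): joint-space move.
- r.set_gripper(opening, newtons=None): opening from 0.0 (shut) to 1.0 (fully open); newtons is the grip in N (None keeps the last); returns when the fingers have stopped.
- r.wait(seconds).
- r.solve_ik(position, orientation): joint angles nearest the present ones, or None.
- r.get_state(): the state.
- r.camera(name): name is "side" or "top"; returns the picture (480x640x3 uint8, red, green, blue); there is no depth.
- r.camera_model(name): a dict with "K" (3x3 intrinsics, pixels), "T" (4x4, takes a point from camera to world coordinates). Camera axes: x right, y down, z forward; pixel columns grow to the right and rows downward; lengths in m; the calibration is good to about 2 mm. A picture is of the moment at which its call begins. camera_model takes no time and is no camera call.
A pose or a line that the arm cannot do raises r.IKError and nothing moves.
- r.sign_off(): hands the job in, once; it reports no verdict.
The state is a dict: "time_s": time; "q": joint angles; "dq": joint speeds; "tau": joint torques, N m; "ee_pos": TCP position; "tcp_rot": TCP orientation; "force": force on the tool from outside, world axes, zero at the start; "torque": the same for the moment, N m; "opening": opening from 0.0 (shut) to 1.0 (fully open).
Only numpy, scipy, OpenCV 4.12 (cv2) and the standard library are available. Lean on these libraries where they do the work, as an engineer would, in place of code of your own. Each camera call takes 0.05 s, during which the arm holds its last target. There are 200 camera calls.

## Working session

There is one attempt and no reset: what is moved stays moved. The work goes in short steps, each a Python script; the robot and the scene stay as the last script left them, time stands still between calls to the robot, and variables do not carry over. Pictures are saved under pics/ and viewed, about 8 in all and at most 12, crops included, and the job is handed in when it is done.

```bash
mkdir -p pics; python3 - <<'E'
from bench import r
import cv2,numpy as np
for n in("top","side"):
    im=r.camera(n); cv2.imwrite(f"pics/{n}0.png",im[:,:,::-1]); m=r.camera_model(n); print(n,m["K"].round(1).tolist(),m["T"].round(4).tolist())
s=r.get_state(); print(s["time_s"],r.nose_length,s["tcp_rot"],s["force"])
E
```

```text
top [[520.6, 0.0, 326.3], [0.0, 520.6, 238.4], [0.0, 0.0, 1.0]] [[-0.0102, -0.9771, 0.2124, 0.2054], [-0.9999, 0.0088, -0.0077, 0.3015], [0.0057, -0.2125, -0.9771, 0.8912], [0.0, 0.0, 0.0, 1.0]]
side [[543.8, 0.0, 322.4], [0.0, 543.8, 243.7], [0.0, 0.0, 1.0]] [[-0.9767, -0.1387, 0.164, 0.2481], [-0.2135, 0.542, -0.8128, 1.0077], [0.0239, -0.8288, -0.559, 0.5415], [0.0, 0.0, 0.0, 1.0]]
0.1 0.019 [[-9.20745548e-01  3.90162450e-01 -9.48000177e-04]
 [ 3.90163534e-01  9.20744104e-01 -1.64688673e-03]
 [ 2.30312212e-04 -1.88623873e-03 -9.99998195e-01]] [-0.81223565 -0.21299403 -0.03030273]
```

View pics/top0.png

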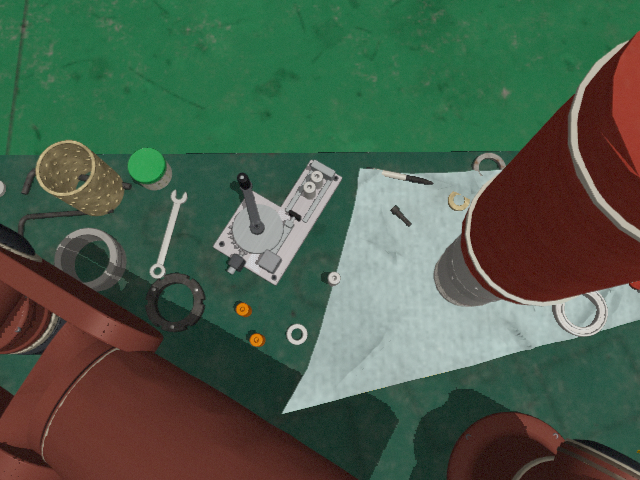

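View pics/side0.png

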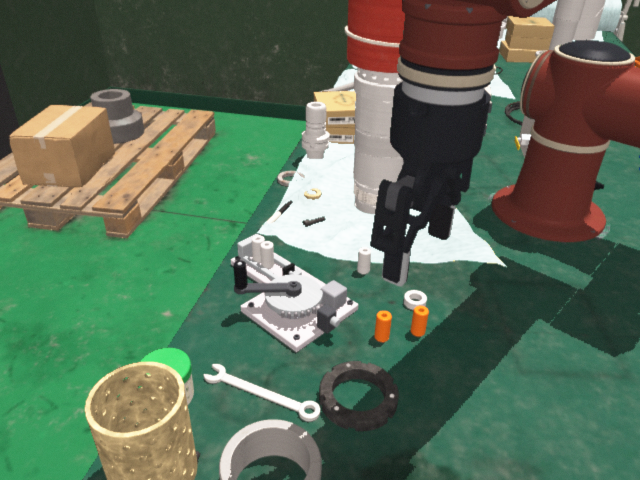

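The top view shows the clamp at about (280,225), its end stop up-right near (320,170) and the knob at (243,181). The spare pin is at (334,278), the screw at (401,215), the pen at (407,178), and the orange look-alikes are at (243,310) and (257,340). In the side view the spare pin is at (364,261) and the knob at (240,270). I'll enlarge the clamp in both views.

```bash
python3 - <<'E'
import cv2,numpy as np
a=cv2.imread("pics/top0.png")[150:300,205:355]; b=cv2.imread("pics/side0.png")[225:355,225:385]
a=cv2.resize(a,(600,600),interpolation=cv2.INTER_CUBIC)   # x4
b=cv2.resize(b,(800,650),interpolation=cv2.INTER_CUBIC)[:600]  # x5
cv2.imwrite("pics/topc.png",a);cv2.imwrite("pics/sidec.png",b)
E
```

```text
(no output)
```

View pics/topc.png

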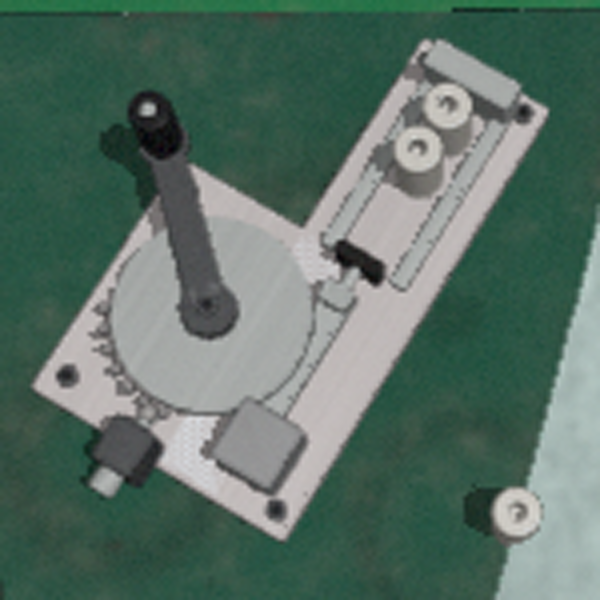

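View pics/sidec.png

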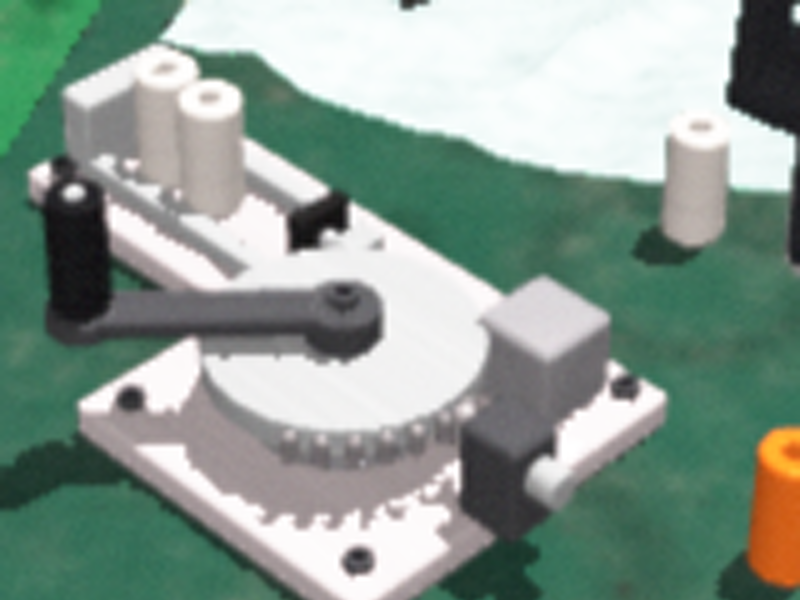

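In the crops the ×4 top view puts pin tops a at (447,104), b at (417,148) and the spare at (517,513). It also gives the knob top at (149,111), the hub at (207,304), and the plate's long edge from (548,106) to (286,540). The ×5 side view has pin tops at (167,67), (211,97) and (698,130), and the knob top at (76,190).

```bash
cat > h.py <<'E'
from bench import r
import numpy as np, cv2
def ray(n,px):
    m=r.camera_model(n);K,T=np.array(m["K"]),np.array(m["T"])
    d=T[:3,:3]@np.linalg.solve(K,[px[0],px[1],1]); return T[:3,3],d/np.linalg.norm(d)
def onz(n,px,z):
    c,d=ray(n,px); return c+d*(z-c[2])/d[2]
def tri(p,q):
    (c,d),(e,f)=ray("top",p),ray("side",q)
    t=np.linalg.lstsq(np.c_[d,-f],e-c,rcond=None)[0]
    a,b=c+d*t[0],e+f*t[1]; return (a+b)/2,np.linalg.norm(a-b)
def proj(n,P):
    m=r.camera_model(n);K,T=np.array(m["K"]),np.array(m["T"])
    v=K@(T[:3,:3].T@(np.asarray(P)-T[:3,3])); return v[:2]/v[2]
E
python3 - <<'E'
from h import *
np.set_printoptions(precision=4,suppress=True)
t=lambda c:((c[0]+.5)/4-.5+205,(c[1]+.5)/4-.5+150)
s=lambda c:((c[0]+.5)/5-.5+225,(c[1]+.5)/5-.5+225)
for n,z,p,q in(("a",.054,(447,104),(167,67)),("b",.054,(417,148),(211,97)),("c",.042,(517,513),(698,130)),("knob",.091,(149,111),(76,190))):
    print(n,onz("top",t(p),z),onz("side",s(q),z),*tri(t(p),s(q)))
P={k:onz("top",t(p),z) for k,p,z in(("rt",(548,106),.012),("bot",(286,540),.012),("left",(33,385),.012),("tl",(425,40),.012),("hub",(207,304),.063),
 ("f1a",(503,122),.02),("f1b",(403,288),.02),("f2a",(418,85),.02),("f2b",(330,238),.02),("pad1",(340,243),.037),("pad2",(382,265),.037),("stop1",(428,72),.042),("stop2",(517,112),.042))}
for k in P:print(k,P[k])
for u,v in(("rt","bot"),("f1a","f1b"),("f2a","f2b"),("pad2","pad1"),("stop2","stop1")):
    d=P[v]-P[u];print(u,v,np.degrees(np.arctan2(d[1],d[0])),np.linalg.norm(d))
E
```

```text
a [0.4961 0.3106 0.054 ] [0.4959 0.3086 0.054 ] [0.4954 0.3106 0.0554] 0.0004021654210492895
b [0.4768 0.3233 0.054 ] [0.477  0.3217 0.054 ] [0.4764 0.3233 0.0552] 6.16626776533741e-05
c [0.3236 0.2831 0.042 ] [0.3249 0.2841 0.042 ] [0.3243 0.2831 0.0412] 0.0013102523704344434
knob [0.4813 0.4304 0.091 ] [0.4824 0.4276 0.091 ] [0.481  0.4301 0.0929] 0.0007197257730147879
rt [0.5094 0.2663 0.012 ]
bot [0.3171 0.3805 0.012 ]
left [0.3851 0.4899 0.012 ]
tl [0.5408 0.3207 0.012 ]
hub [0.4079 0.4092 0.063 ]
f1a [0.4994 0.2865 0.02  ]
f1b [0.4247 0.3305 0.02  ]
f2a [0.5168 0.3237 0.02  ]
f2b [0.4473 0.362  0.02  ]
pad1 [0.4404 0.3566 0.037 ]
pad2 [0.4306 0.3388 0.037 ]
stop1 [0.5148 0.3188 0.042 ]
stop2 [0.4964 0.2808 0.042 ]
rt bot 149.28955656930017 0.22362110662353726
f1a f1b 149.4988195209058 0.0866921684167174
f2a f2b 151.11285192331223 0.07937237855337402
pad2 pad1 61.19169828600678 0.02035078793448996
stop2 stop1 64.21105969871748 0.04223809828435094
```

```bash
cat >> h.py <<'E'
np.set_printoptions(precision=4,suppress=True)
A=np.radians(149.6); cy=np.array([np.cos(A),np.sin(A)]); cx=np.array([cy[1],-cy[0]])
C0=cx*.5197+cy*(-.2285)   # clamp origin
def w(x,y): return C0+cx*x+cy*y
def R(deg):
    j=np.radians(deg);c,s=np.cos(j),np.sin(j)
    return np.array([[-s,c,0],[c,s,0],[0,0,-1.]])
def st(*m):
    s=r.get_state();print(*m,"t%.2f"%s["time_s"],"p",np.array(s["ee_pos"]),"F",np.array(s["force"]).round(1),"o%.3f"%s["opening"])
    return s
def shot(k):
    for n in("top","side"): cv2.imwrite(f"pics/{n}{k}.png",r.camera(n)[:,:,::-1])
E
python3 - <<'E'
from h import *
J=59.6; g=w(0,.008); print("gap",g)
r.set_gripper(.55,40)
p=[.324,.2832]
r.move_to([*p,.14],R(J)); st()
print(r.servo_line([*p,.032],feed=.1,max_force=12)); st()
r.set_gripper(0,40); st("grip")
r.servo_line([*p,.13],feed=.12); st()
r.servo_line([*g,.13],feed=.15)
r.servo_line([*g,.080],feed=.1); st(); r.wait(.2)
shot(1)
for n in("top","side"):print(n,proj(n,[*g,.09]))
E
python3 - <<'E'
import cv2
a=cv2.imread("pics/top1.png")[150:290,240:360];b=cv2.imread("pics/side1.png")[190:310,220:340]
import numpy as np
cv2.imwrite("pics/j1.png",np.hstack([cv2.resize(a,(400,467),interpolation=2),cv2.resize(b,(400,400),interpolation=2)[:, :] if 0 else cv2.resize(b,(400,467),interpolation=2)]))
E
```

```text
gap [0.4532 0.3367]
t1.79 p [0.3246 0.2841 0.1411] F [ 0.2  0.  -0.1] o0.551
False
t3.02 p [0.3246 0.2836 0.0327] F [-0.4  1.  -0.6] o0.547
grip t3.38 p [0.3246 0.2836 0.0328] F [ 0.  -0.1  3.4] o0.231
t4.34 p [0.3233 0.2828 0.1289] F [ 0.7  0.1 -0.8] o0.233
t6.08 p [0.4532 0.3367 0.0801] F [-0.3 -0.1 -1.6] o0.232
top [300.009 193.812]
side [278.0822 231.9705]
```

View pics/j1.png

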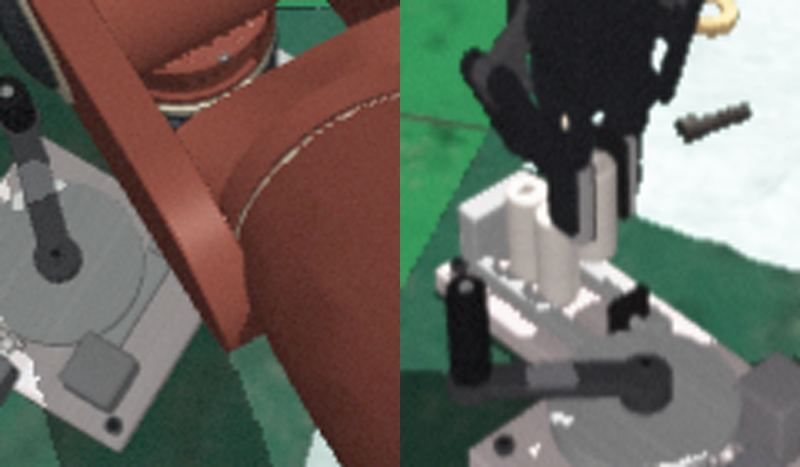

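The pin is gripped at opening 0.232, about 20 mm, and upright. In the side picture its right edge is at column 284.5 against 284.7 predicted. The arm blocks the top view, so I'll lower it under force guard. The floor should stop it at TCP z≈0.045, and a fence top at about 0.053.

```bash
python3 - <<'E'
from h import *
g=w(0,.008)
print(r.servo_line([*g,.056],feed=.08,max_force=8)); st()
print(r.servo_line([*g,.0425],feed=.03,max_force=6)); s=st()
shot(2)
b=cv2.imread("pics/side2.png")[190:310,220:340]
cv2.imwrite("pics/s2.png",cv2.resize(b,(600,600),interpolation=2))
E
```

```text
False
t6.83 p [0.4524 0.3362 0.0547] F [-0.4  0.2 -1.5] o0.236
True
t7.24 p [0.4535 0.3369 0.0448] F [-0.7  0.6  3.8] o0.230
```

View pics/s2.png

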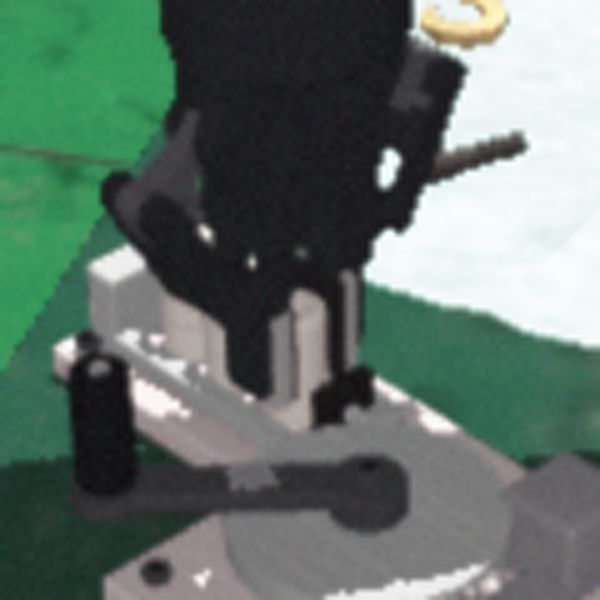

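The pin stopped on the channel floor at z=0.0448 as expected, inside the fences. Now release, lift clear and look again.

```bash
python3 - <<'E'
from h import *
g=w(0,.008)
r.set_gripper(.42,40); st("open")
r.servo_line([*g,.15],feed=.12); st()
k=np.array([.4815,.4295])
for J in(123,-57,100,-80): 
    for z in(.17,.077): print(J,z,np.array(r.solve_ik([*k,z],R(J))))
s=r.get_state();print(np.array(s["q"]))
r.servo_line([.36,.50,.22],feed=.25)
shot(3); st()
a=cv2.imread("pics/top3.png")[150:290,225:365];b=cv2.imread("pics/side3.png")[225:345,220:340]
cv2.imwrite("pics/j3.png",np.hstack([cv2.resize(a,(400,400),interpolation=2),cv2.resize(b,(400,400),interpolation=2)]))
E
```

```text
open t7.64 p [0.4521 0.3361 0.0431] F [ 0.3 -0.1  0.5] o0.418
t8.68 p [0.4526 0.3363 0.1489] F [ 0.1 -0.1 -0.3] o0.419
123 0.17 [ 35.1295   9.0997  93.7092  -0.      77.1911 -87.8705]
123 0.077 [ 35.1295  14.7688  96.7574  -0.      68.4739 -87.8705]
-57 0.17 [35.1295  9.0997 93.7092 -0.     77.1911 92.1295]
-57 0.077 [35.1295 14.7688 96.7574 -0.     68.4739 92.1295]
100 0.17 [ 35.1295   9.0997  93.7092  -0.      77.1911 -64.8705]
100 0.077 [ 35.1295  14.7688  96.7574  -0.      68.4739 -64.8705]
-80 0.17 [ 35.1295   9.0997  93.7092  -0.      77.1911 115.1295]
-80 0.077 [ 35.1295  14.7688  96.7574  -0.      68.4739 115.1295]
[ 29.0556  -0.3294 105.8109   0.0002  74.7038 -30.5441]
t9.72 p [0.3604 0.4986 0.2188] F [-0.3  0.1  0.4] o0.420
```

View pics/j3.png

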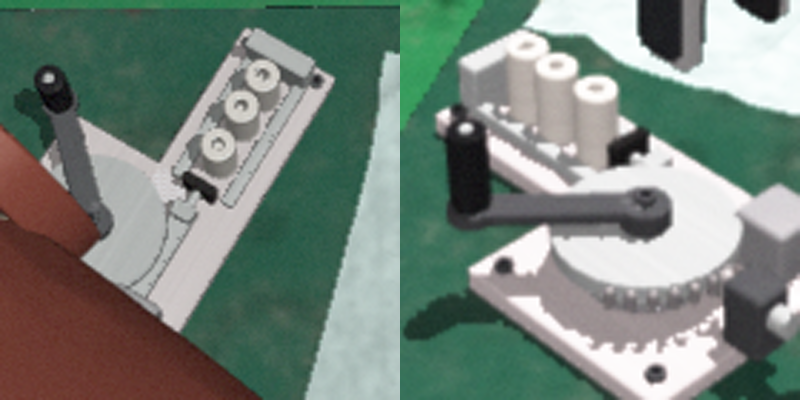

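All three pins stand in the channel with gaps between them, and the lever is still at rest with its knob at about (242,177) in the full top view. I'll use the known release point of pin c to measure the camera bias, then grip the knob.

```bash
python3 - <<'E'
from h import *
c=onz("top",(225+219.5/2.857-.5,150+145.5/2.857-.5),.054); print("c by top",c,"vs TCP [.4528 .3365]")
t=lambda c:((c[0]+.5)/4-.5+205,(c[1]+.5)/4-.5+150)
s=lambda c:((c[0]+.5)/5-.5+225,(c[1]+.5)/5-.5+225)
print("hub",tri(t((207,304)),s((343,289))))
k=np.array([.4815,.4298])
r.set_gripper(.47,25)
r.move_to([*k,.17],R(123)); st()
print(r.servo_line([*k,.078],feed=.12,max_force=8)); st()
r.set_gripper(0,25); r.wait(.1); st("grip")
E
```

```text
c by top [0.4528 0.336  0.054 ] vs TCP [.4528 .3365]
hub (array([0.4098, 0.4101, 0.0563]), np.float64(0.0004943758282771321))
t11.15 p [0.4814 0.43   0.1702] F [-0.3 -0.7  0.7] o0.472
False
t12.07 p [0.4821 0.4303 0.079 ] F [-0.1  0.1  0.2] o0.470
grip t12.48 p [0.4824 0.4301 0.0794] F [ 1.1 -1.7  5. ] o0.204
```

```bash
cat >> h.py <<'E'
P=np.array([.4098,.4101]); a0=np.arctan2(.4301-P[1],.4824-P[0])
def arc(lo,hi,step,rad=.0753):
    for th in np.arange(lo,hi+1e-6,step):
        a=a0+th; r.servo_line([*(P+rad*np.array([np.cos(a),np.sin(a)])),.079],feed=.03)
        s=r.get_state(); d=np.array(s["ee_pos"][:2])-P; an=np.arctan2(d[1],d[0])-a0
        f=np.array(s["force"][:2]); u=d/np.linalg.norm(d)
        print("cmd %.3f act %.3f rad %.4f Ft %.1f Fr %.1f z%.4f o%.3f t%.2f"%(th,an,np.linalg.norm(d),f@[-u[1],u[0]],f@u,s["ee_pos"][2],s["opening"],s["time_s"]))
E
python3 -c "
from h import *
arc(.02,.281,.02)"
```

```text
cmd 0.020 act 0.004 rad 0.0754 Ft -6.1 Fr -0.4 z0.0794 o0.202 t12.73
cmd 0.040 act 0.011 rad 0.0754 Ft -8.9 Fr -0.5 z0.0793 o0.201 t12.98
cmd 0.060 act 0.020 rad 0.0755 Ft -11.7 Fr -0.8 z0.0793 o0.203 t13.23
cmd 0.080 act 0.040 rad 0.0755 Ft -11.6 Fr -1.1 z0.0793 o0.201 t13.48
cmd 0.100 act 0.063 rad 0.0755 Ft -10.4 Fr -1.5 z0.0793 o0.203 t13.73
cmd 0.120 act 0.088 rad 0.0754 Ft -9.4 Fr -2.0 z0.0793 o0.201 t13.98
cmd 0.140 act 0.111 rad 0.0754 Ft -8.5 Fr -1.6 z0.0793 o0.200 t14.23
cmd 0.160 act 0.134 rad 0.0754 Ft -8.3 Fr -1.5 z0.0793 o0.198 t14.48
cmd 0.180 act 0.157 rad 0.0754 Ft -8.0 Fr -0.4 z0.0794 o0.201 t14.73
cmd 0.200 act 0.180 rad 0.0754 Ft -6.3 Fr -1.0 z0.0794 o0.204 t14.98
cmd 0.220 act 0.201 rad 0.0753 Ft -6.2 Fr -1.1 z0.0794 o0.200 t15.23
cmd 0.240 act 0.210 rad 0.0754 Ft -9.1 Fr -1.2 z0.0794 o0.199 t15.48
cmd 0.260 act 0.217 rad 0.0754 Ft -11.5 Fr -0.9 z0.0793 o0.199 t15.73
cmd 0.280 act 0.234 rad 0.0754 Ft -12.1 Fr -1.7 z0.0793 o0.202 t15.98
```

The first click shows clearly: force falls to 6 N and rises again at 0.20 rad, which agrees with the measured angle. I'll continue to the third.

```bash
python3 -c "
from h import *
arc(.30,.621,.02)"
```

```text
cmd 0.300 act 0.257 rad 0.0754 Ft -11.1 Fr -1.1 z0.0794 o0.200 t16.23
cmd 0.320 act 0.281 rad 0.0754 Ft -10.5 Fr -1.0 z0.0793 o0.202 t16.48
cmd 0.340 act 0.305 rad 0.0754 Ft -9.6 Fr -1.7 z0.0794 o0.195 t16.73
cmd 0.360 act 0.328 rad 0.0753 Ft -8.9 Fr -2.3 z0.0794 o0.203 t16.98
cmd 0.380 act 0.351 rad 0.0753 Ft -8.0 Fr -2.5 z0.0794 o0.198 t17.23
cmd 0.400 act 0.374 rad 0.0753 Ft -7.5 Fr -2.0 z0.0794 o0.199 t17.48
cmd 0.420 act 0.397 rad 0.0753 Ft -7.0 Fr -2.0 z0.0794 o0.199 t17.73
cmd 0.440 act 0.408 rad 0.0753 Ft -7.9 Fr -1.5 z0.0794 o0.205 t17.98
cmd 0.460 act 0.415 rad 0.0754 Ft -10.6 Fr -1.1 z0.0794 o0.201 t18.23
cmd 0.480 act 0.428 rad 0.0754 Ft -13.3 Fr -2.1 z0.0794 o0.199 t18.48
cmd 0.500 act 0.450 rad 0.0754 Ft -12.8 Fr -1.4 z0.0794 o0.198 t18.73
cmd 0.520 act 0.475 rad 0.0753 Ft -12.6 Fr -1.9 z0.0794 o0.201 t18.98
cmd 0.540 act 0.498 rad 0.0753 Ft -11.0 Fr -2.3 z0.0794 o0.205 t19.23
cmd 0.560 act 0.521 rad 0.0753 Ft -10.6 Fr -2.4 z0.0794 o0.199 t19.48
cmd 0.580 act 0.544 rad 0.0752 Ft -9.0 Fr -1.7 z0.0794 o0.202 t19.73
cmd 0.600 act 0.567 rad 0.0753 Ft -8.1 Fr -2.4 z0.0795 o0.200 t19.98
cmd 0.620 act 0.590 rad 0.0752 Ft -7.7 Fr -2.8 z0.0794 o0.198 t20.23
```

```bash
python3 - <<'E'
from h import *
arc(.632,.633,.02); r.wait(.6); arc(.632,.633,.02)
shot(4)
a=cv2.imread("pics/top4.png")[140:300,225:440];b=cv2.imread("pics/side4.png")[205:325,220:340]
cv2.imwrite("pics/j4.png",np.hstack([cv2.resize(a,(400,298),interpolation=2),cv2.resize(b,(400,400),interpolation=2)[:298]]))
E
```

```text
cmd 0.632 act 0.601 rad 0.0752 Ft -6.9 Fr -2.0 z0.0794 o0.201 t20.48
cmd 0.632 act 0.601 rad 0.0752 Ft -8.0 Fr -2.7 z0.0794 o0.199 t21.33
```

View pics/j4.png

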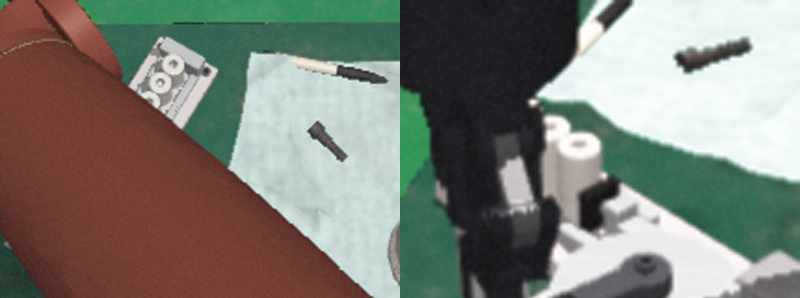

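The row is closed: three touching pin tops run from (173,64) to (152,100) in the top crop, and in the side crop the black pad is against pin c. The screw and pen haven't moved. The lever is steady at 0.60 rad with 8 N on it, so I'm handing in.

```bash
python3 -c "
from h import *
r.sign_off(); st()"
```

```text
the job is handed in; nothing more can be done
the job is handed in; nothing more can be done
```

The spare pin is standing in the channel, and the lever is held in the third notch with the row closed up. I handed the job in at about 21.4 s, inside the 58 s limit; no verdict is reported.

- **Placing the pin:** it reached the channel floor at TCP z = 0.0448 m, as expected. I released it, and the next pictures showed all three pins upright and the lever still at rest.
- **Moving the lever:** I gripped the knob and moved it along its arc in small steps. I felt the notches at 0.20 and 0.40 rad and stopped at the third. The largest angle reached was 0.60 rad, where it stayed steady for 0.85 s.
- **Last checks:** the force holding the lever was about 8 N. The pictures showed a closed row with the pad against the spare pin, and the screw and pen unmoved.
- **Not measured:** I could not measure the pad's force on the row, only see that it was touching. The arm partly hid the row in both last views. The third notch was judged from the angle and the drop in force, because I did not go past it to feel the force rise again.

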